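# Push the spacer row home on its rail and close the keeper

## Task

With the fingertips, push the row of four touching spacer blocks along the steel rail as one train until the front block is fully home against the end stop. Then swing the rail's keeper bar all the way across the rail behind the last block, so that the row is held in. Do not lift or tip the blocks, keep the row together, and leave the other things on the bench where they are.

Things in the scene. Friction and masses are not known exactly. Their poses are not given: they have to be found in the camera images.
- rail: fixed dark steel channel rail, 380 mm long along its y; origin at the centre of its underside on the bench, z up. Channel floor 12 mm above the bench, 47 mm wide (x); side walls 6 mm thick, tops 22 mm above the bench. End stop 60 mm high, 20 mm thick across the +y end, inner face at y = 170; the -y end is open. A pivot lug sticks out to x = -52 at y = 42
- stop_face (a point): point on the channel floor in the middle of the end stop's inner face (rail frame 0, 170, 12 mm)
- spacer1: loose plain aluminium spacer block in the channel, 44 mm wide (its x, across the rail), 30 mm long (its y, along the rail), 40 mm high, about 0.15 kg, small dark hole on top; origin at the centre of its underside. Number 1 of the four touching blocks counted from the stop, the front one; home at rail y = 155
- spacer2: loose plain aluminium spacer block in the channel, 44 mm wide (its x, across the rail), 30 mm long (its y, along the rail), 40 mm high, about 0.15 kg, small dark hole on top; origin at the centre of its underside. Number 2 of the four touching blocks counted from the stop; home at rail y = 125
- spacer3: loose plain aluminium spacer block in the channel, 44 mm wide (its x, across the rail), 30 mm long (its y, along the rail), 40 mm high, about 0.15 kg, small dark hole on top; origin at the centre of its underside. Number 3 of the four touching blocks counted from the stop; home at rail y = 95
- spacer4: loose plain aluminium spacer block in the channel, 44 mm wide (its x, across the rail), 30 mm long (its y, along the rail), 40 mm high, about 0.15 kg, small dark hole on top; origin at the centre of its underside. Number 4 of the four touching blocks counted from the stop, the rear one, the one to push on; home at rail y = 65, its rear face then at y = 50
- keeper (a joint): angle of the keeper, a steel bar on a vertical pivot beside the rail, rad. 0 = wide open, pointing away from the stop, 0.524 rad outward; 0.524 = parallel to the rail, pointing to rail -y; 2.094 = closed at its limit, pointing to rail +x across the channel, 3 mm behind the home row. Closes counter-clockwise from above, starts open, stays where left, needs about 1 N near its end
- keeper_pivot (a point): top of the keeper's pivot axis, in the rail frame at (-37, 42, 46) mm. The bar runs 80 mm out from this axis, is 10 mm thick and stands from 26 to 46 mm above the bench (it passes 4 mm over the rail's walls); round hub of 9 mm radius, bolt head up to 51 mm
- keeper_end (a point): top middle of the keeper bar's free end, 80 mm from the pivot axis, 46 mm above the bench; moves with the bar
- spare_spacer: bystander: a fifth, identical spacer block standing loose on the bench beyond the rail, not in the channel; leave it. Origin at the centre of its underside
- bushing: bystander: upright brass bushing, 38 mm diameter, 45 mm high, on the bench on the rail's -x side near the stop; origin at the centre of its underside
- sleeve: bystander: upright steel sleeve, 52 mm diameter, 115 mm high, far side of the bench; origin at the centre of its underside
- toolholder: bystander: upright collet chuck with black nut, 50 mm diameter below and a 26 mm steel shank above, 145 mm high, far side of the bench; origin at the centre of its underside
- hex_keys: bystander: hex keys fanned out of an orange holder, 140 mm long, 44 mm wide, lying flat, about 30 mm high; origin under the holder
- big_key: bystander: large L-shaped hex key, 130 by 55 mm, 12 mm thick, lying flat; origin under the middle of the long leg
- pen: bystander: marker pen, 125 mm long, 12 mm thick, lying flat; origin under its middle
Not all that is in view belongs to the job. What is shaped like the spacer1 but blue is not meant.

How it is judged:
By the outcome, as a careful person would: the job done as asked, in the order asked, and still so for the second after the job is handed in, with the robot touching nothing.
It also fails if it takes over 46 s, if anything falls off the work surface, if the arm or the gripper's body presses on something with over 40 N, if the wrist force passes 120 N, or if a joint passes its speed limit or range.

## Robot

A 6-joint arm with a two-finger parallel gripper is mounted at the origin on the work surface. World frame = base frame: x ahead of the robot, y to its left, z up, the work surface at z = 0. Lengths are in m, angles in rad, forces in N, time in s.
With the tool pointing down it reaches from about 0.35 to 0.975 m from the base axis. Payload 4.9 kg.
Tool frame: the origin (TCP) lies between the finger pads; the fingertips stand 22 mm ahead of it and the grasp point (between the pads) lies 3 mm ahead of it; z points along the fingers, y is the line along which they close (so a half turn about z gives the same grasp; the last joint's range is limited). The gripper opens to 85 mm and grips with 20 to 120 N. Pads are 22 mm wide; open, the fingers measure 114 mm over their backs; the gripper's body (76 mm by 85 mm) begins 54 mm behind the grasp point. The pads swing forward as they close: fully open they stand 13 mm farther back than shut.
Start: joints at [1.161, 0.053, 1.613, -0, 1.476, -0.119], TCP at [0.179, 0.599, 0.253] pointing down, gripper open.
Joint ranges: [-3.01, 3.01], [-1.01, 2.22], [0.06, 2.58], [-1.02, 4.17], [0.09, 2.62], [-3.14, 3.14]. Speed limits (rad/s): [2.57, 2.57, 3.14, 3.14, 3.14, 3.14].

## Interface

Orientations are given as a unit quaternion [w, x, y, z].
In Python, from plant import state, grab_frame, get_calibration, job_done, recognise, regions_of gives the robot as it stands.
- The arm moves only by the tool apply_moves, never from a script. Its argument "targets" is a list of rows, each an object with "translation": the shift along the tool's x, y, z normalised to -1 to 1, where 1 is 100 mm, a list of three; "twist": the turn about the tool's z normalised to -1 to 1, where 1 is 0.1 rad; "hand": the opening, from 0 (shut) to 1 (fully open). A call has 1 to 8 rows; each row shifts and turns the commanded pose from where the row before left it, along the tool's axes as they then stand; what a row does not reach is not made up. A row lasts 1/10 s, in which the tool goes at most 50 mm and 8.59 degrees, less where a joint would pass 70% of its speed; a pose out of reach is approached as far as the arm can. A call with a number of a shift or a turn outside -1 to 1 is refused whole. A call with a gripper value outside its range is refused whole. The fingers move at their own pace and stop on an object; the grip force is fixed at half the most. Time passes only in rows, so rows that do not move let the fingers close. It gives the time, the measured TCP pose, the force, the opening and the grip force at its end, in the units of the state.
- state(): the state, without advancing time (a new reading comes with each control period).
- grab_frame(name): name is "scene" or "top" or "wrist"; returns the picture (384x512x3 uint8, red, green, blue); there is no depth.
- get_calibration(name): a dict with "camera_matrix" (3x3 intrinsics, pixels), "pose" (4x4, takes a point from camera to world coordinates). Camera axes: x right, y up, looking along -z (the intrinsics and any distortion apply to the point x, -y, -z); pixel columns grow to the right and rows downward; lengths in m; the calibration is good to about 2 mm. A picture is of the moment at which its call begins: read the wrist's pose just before it. get_calibration takes no time and is no camera call; for the wrist camera it gives the pose at the moment of the call.
- job_done(): hands the job in; it is judged then, once.
Trained networks look in the newest picture that a camera, given by its name, has taken for a name from the list of things; names that differ only in an ending like _2 or _b are one class to them, and where a whole thing is asked for, a point or a joint stands for the part that bears it (a point fixed in the world has none). Each returns a list of dicts, best first, with "score" (0 to 1); they miss things now and then, are a little off and sometimes report something else, mostly with a low value. They report only what shows in the picture. A call takes as long as a camera call. They do not tell look-alikes from the thing itself.
- recognise(camera, query): "point" ([x, y, z] in m, in world coordinates, good to about 4 mm: the middle of the surface that is visible of it).
- regions_of(camera, query): "pixels" (384x512 bool, what is visible of it).
The state is a dict: "time": time; "joint_pos": joint angles; "joint_vel": joint speeds; "joint_efforts": joint torques, N m; "tool_pos": TCP position; "tool_rot": TCP orientation; "contact_force": force on the tool from outside, world axes, zero at the start; "ft_torque": the same for the moment, N m; "gripper_width": opening from 0.0 (shut) to 1.0 (fully open); "grasp_force": force on a finger pad.
Only numpy, scipy, OpenCV 4.12 (cv2) and the standard library are available. Lean on these libraries where they do the work, as an engineer would, in place of code of your own. Each camera call takes 0.05 s, during which the arm holds its last target. There are 200 camera calls.

## Working session

There is one attempt and no reset: what is moved stays moved. The work goes in short steps, Python scripts to look and compute and a tool call to move; the robot and the scene stay as the last step left them, time stands still between calls to the robot, and variables do not carry over. Pictures are saved under pics/ and viewed, at most 10 in all, crops included, and the job is handed in when it is done.

Besides the shell and the picture viewer there is one more tool, called by a JSON object that holds its "name" and its "arguments". apply_moves: Moves the arm, as the interface text tells. Its arguments: {"type":"object","properties":{"targets":{"type":"array"}},"required":["targets"]}

```bash
mkdir -p pics; cat > h.py <<'E'
import numpy as np,cv2
from plant import *
def save(c,n):
    f=grab_frame(c); cv2.imwrite(f'pics/{n}.png',f[:,:,::-1]); return f
def proj(c,P):
    k=get_calibration(c);K=np.array(k['camera_matrix']);T=np.linalg.inv(np.array(k['pose']))
    P=np.atleast_2d(P);q=P@T[:3,:3].T+T[:3,3];q=q*[1,-1,-1];u=q@K.T
    return u[:,:2]/u[:,2:]
def unproj(c,uv,z):
    k=get_calibration(c);K=np.array(k['camera_matrix']);T=np.array(k['pose'])
    uv=np.atleast_2d(uv);d=np.c_[uv,np.ones(len(uv))]@np.linalg.inv(K).T*[1,-1,-1]
    d=d@T[:3,:3].T;o=T[:3,3];return o+d*((z-o[2])/d[:,2])[:,None]
E
python3 - <<'E'
from h import *
s=save('scene','s0');t=save('top','t0')
cv2.imwrite('pics/both.png',np.hstack([s,t])[:,:,::-1][:, :])
for c in ['top','scene']:
  for q in ['rail','spacer1','keeper','keeper_pivot','keeper_end','stop_face','bushing','sleeve','toolholder','hex_keys','big_key','pen']:
    try:print(c,q,[(np.round(r['point'],3).tolist(),round(r['score'],2),proj(c,r['point'])[0].round().tolist()) for r in recognise(c,q)][:7])
    except Exception as e:print(q,e)
st=state();print(st['tool_pos'],st['tool_rot'],st['time'],st['gripper_width'])
E
```

```text
top rail [([0.531, -0.104, 0.014], 0.68, [287.0, 207.0])]
top spacer1 [([0.542, -0.083, 0.052], 0.73, [281.0, 201.0]), ([0.518, -0.022, 0.055], 0.55, [259.0, 209.0]), ([0.532, -0.056, 0.054], 0.54, [272.0, 204.0]), ([0.553, -0.113, 0.056], 0.48, [293.0, 197.0]), ([0.355, -0.083, 0.039], 0.46, [280.0, 270.0])]
top keeper [([0.55, -0.116, 0.054], 0.47, [293.0, 198.0]), ([0.49, -0.093, 0.044], 0.45, [285.0, 220.0])]
top keeper_pivot [([0.527, -0.101, 0.015], 0.96, [286.0, 208.0])]
top keeper_end [([0.489, -0.094, 0.047], 0.71, [285.0, 221.0])]
top stop_face [([0.531, -0.103, 0.011], 0.76, [287.0, 207.0])]
top bushing [([0.392, 0.017, 0.047], 0.44, [243.0, 256.0])]
top sleeve [([0.776, -0.143, 0.099], 0.61, [306.0, 113.0])]
top toolholder [([0.777, 0.099, 0.051], 0.59, [218.0, 117.0])]
top hex_keys [([0.522, -0.444, 0.012], 0.7, [406.0, 213.0])]
top big_key [([0.56, 0.471, 0.009], 0.86, [83.0, 192.0])]
top pen [([0.489, -0.094, 0.045], 0.69, [285.0, 220.0]), ([0.705, 0.383, 0.006], 0.52, [119.0, 143.0])]
scene rail [([0.561, -0.147, 0.016], 0.97, [222.0, 240.0])]
scene spacer1 [([0.544, 
[... 520 characters left out ...]
e stop_face [([0.493, -0.099, 0.047], 0.7, [209.0, 211.0]), ([0.562, -0.151, 0.014], 0.62, [221.0, 242.0])]
scene bushing [([0.396, 0.012, 0.034], 0.75, [203.0, 179.0]), ([0.794, -0.165, 0.089], 0.58, [305.0, 265.0])]
scene sleeve [([0.798, -0.168, 0.092], 0.97, [306.0, 266.0])]
scene toolholder [([0.794, 0.094, 0.053], 0.95, [340.0, 202.0])]
scene hex_keys [([0.524, -0.451, 0.016], 0.71, [130.0, 334.0])]
scene big_key [([0.558, 0.486, 0.01], 0.43, [311.0, 122.0]), ([0.565, -0.146, 0.009], 0.25, [223.0, 242.0])]
scene pen [([0.564, -0.146, 0.009], 0.52, [223.0, 242.0])]
[0.17919142 0.59874978 0.2532913 ] [ 8.07095579e-08  1.44883120e-01  9.89448777e-01 -1.86101588e-06] 1.3 0.9980443973556687
```

View pics/t0.png

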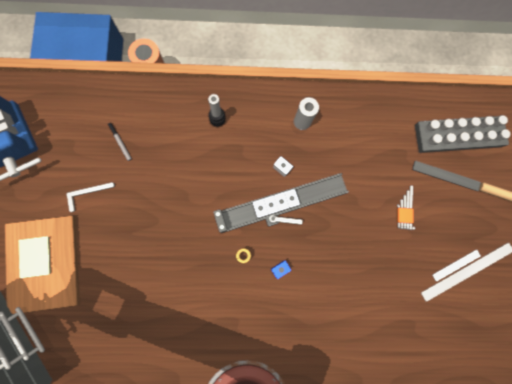

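View pics/s0.png

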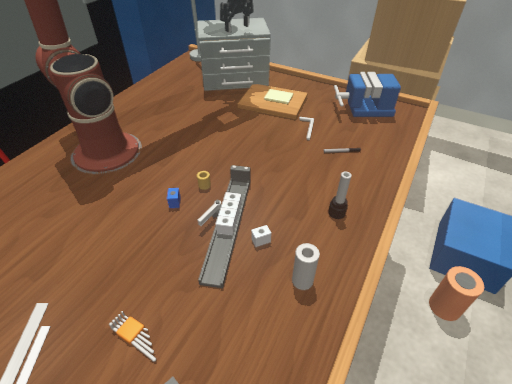

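The top view shows the rail from the stop at (222,218) to the open end at (345,185), with four white blocks in the channel at (257–298, 203). The keeper points to (300,221), pivoting at about (272,219). The look-alikes are the spare block at (283,166), which stands beyond the rail, and the blue block at (281,270). Neither is in the channel, so the row in the rail is the one to push. I'll measure the rail and confirm this in an enlarged crop.

```bash
cat > m.py <<'E'
from h import *
from scipy.optimize import least_squares
f=save('top','t1')
for q in ['rail','keeper','spacer1']:
  for r in regions_of('top',q):
    m=r['pixels'];y,x=np.nonzero(m);print(q,round(r['score'],2),m.sum(),cv2.minAreaRect(np.c_[x,y].astype(np.float32)))
c=f[150:240,205:355];cv2.imwrite('pics/c1.png',cv2.resize(c,None,fx=5.2,fy=5.2,interpolation=cv2.INTER_CUBIC)[:,:,::-1])
E
python3 m.py
```

```text
rail 0.58 2276 ((282.69677734375, 209.37754821777344), (36.239112854003906, 134.31593322753906), 72.84757995605469)
rail 0.22 205 ((281.20001220703125, 201.6000213623047), (17.708751678466797, 12.016654968261719), 71.56504821777344)
keeper 0.44 158 ((285.90997314453125, 220.03564453125), (32.22621536254883, 6.32396125793457), 4.969740867614746)
spacer1 0.73 160 ((291.7000427246094, 198.09999084472656), (15.81138801574707, 10.119288444519043), 71.56504821777344)
spacer1 0.72 190 ((271.0500183105469, 204.6500244140625), (17.708751678466797, 11.067971229553223), 71.56504821777344)
spacer1 0.57 193 ((280.65380859375, 269.2307434082031), (12.203404426574707, 16.36365509033203), 56.3099365234375)
spacer1 0.51 187 ((281.6499938964844, 201.9499969482422), (17.39252471923828, 11.384199142456055), 71.56504821777344)
spacer1 0.5 181 ((260.45001220703125, 208.35000610351562), (16.127614974975586, 11.384199142456055), 71.56504821777344)
```

View pics/c1.png

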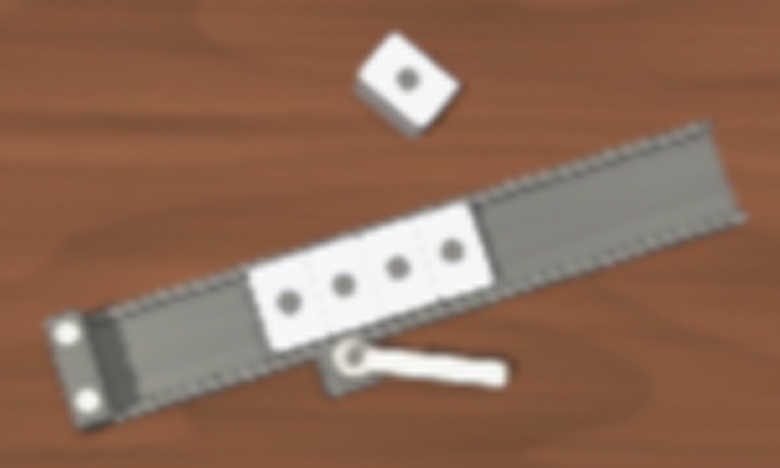

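The crop shows exactly four drilled white blocks touching in the channel, with hole centres at crop (289,302) to (452,250). The spare at (408,80) stands outside the rail. The keeper's bolt is at (353,356) and its free end at (507,374).

```bash
python3 - <<'E'
from h import *
from scipy.optimize import least_squares
px=lambda a:np.array(a)/5.2+[205,150]-.4
U=lambda a,z:unproj('top',px(a),z)[0]
P=[U([712,123],.022),U([745,217],.022),U([353,356],.051),(U([66,333],.06)+U([87,401],.06))/2]
R=np.array([[29.5,-190],[-29.5,-190],[-37,42],[0,180]])/1e3
def w(p,r):
    c,s=np.cos(p[2]),np.sin(p[2]);return p[:2]+np.array(r)@np.array([[c,s],[-s,c]])
res=least_squares(lambda p:(w(p,R)-np.array(P)[:,:2]).ravel(),[.53,-.1,.28])
p=res.x;print(p,(res.fun*1000).round(1))
c,s=np.cos(p[2]),np.sin(p[2]);M=np.array([[c,s],[-s,c]])
for a,z in [([289,302],.052),([344,284],.052),([398,267],.052),([452,250],.052),([507,374],.046)]:
    print((M@(U(a,z)[:2]-p[:2])*1e3).round(1))
np.save('rail.npy',p)
# start pose for push: rail y of rear -... 
print(w(p,[0,-60/1e3]),w(p,[0,-.12]))
print(get_calibration('wrist')['pose'],state()['tool_pos'])
E
```

```text
[ 0.54275236 -0.08706026  0.3280069 ] [ 1.9  0.9 -1.9 -0.9 -0.1  0.1  0.1 -0.1]
[-0.1 65.2]
[ 0.3 34.8]
[0.4 4.9]
[  0.4 -25.1]
[-69.9 -32.9]
[ 0.56208177 -0.14386144] [ 0.58141118 -0.20066262]
[[ 2.86414617e-01 -9.17578038e-01 -2.75712189e-01  1.08942200e-01]
 [ 9.58105722e-01  2.74207560e-01  8.27262950e-02  6.21248544e-01]
 [-3.05464877e-04 -2.87855446e-01  9.57673822e-01  3.74252312e-01]
 [ 0.00000000e+00  0.00000000e+00  0.00000000e+00  1.00000000e+00]] [0.17916178 0.59872424 0.25326396]
```

{"name": "apply_moves", "arguments": {"targets": [{"translation": [0, 0, 0], "twist": 1, "hand": 0}, {"translation": [0, 0, 0], "twist": 1, "hand": 0}, {"translation": [0, 0, 0], "twist": 1, "hand": 0}, {"translation": [0, 0, 0], "twist": 1, "hand": 0}, {"translation": [0, 0, 0], "twist": 1, "hand": 0}, {"translation": [0, 0, 0], "twist": 1, "hand": 0}, {"translation": [0, 0, 0], "twist": 1, "hand": 0}, {"translation": [0, 0, 0], "twist": 1, "hand": 0}]}}

```text
time: 2.3
tool_pos: [0.1792, 0.5987, 0.2533]
tool_rot: [-0.0, 0.521, 0.854, 0.0]
contact_force: [0.6, 0.0, -0.2]
gripper_width: -0.001
grasp_force: 0.0
```

{"name": "apply_moves", "arguments": {"targets": [{"translation": [0, 0, 0], "twist": 1, "hand": 0}, {"translation": [0, 0, 0], "twist": 0.51, "hand": 0}, {"translation": [-0.45, 0.07, 0], "twist": 0, "hand": 0}, {"translation": [-0.45, 0.07, 0], "twist": 0, "hand": 0}, {"translation": [-0.45, 0.07, 0], "twist": 0, "hand": 0}, {"translation": [-0.45, 0.07, 0], "twist": 0, "hand": 0}, {"translation": [-0.45, 0.07, 0], "twist": 0, "hand": 0}, {"translation": [-0.45, 0.07, 0], "twist": 0, "hand": 0}]}}

```text
time: 3.1
tool_pos: [0.3066, 0.3552, 0.2535]
tool_rot: [0.0, 0.582, 0.814, 0.0]
contact_force: [1.1, 0.1, -0.0]
gripper_width: 0.004
grasp_force: 0.0
```

{"name": "apply_moves", "arguments": {"targets": [{"translation": [-0.45, 0.07, 0], "twist": 0, "hand": 0}, {"translation": [-0.45, 0.07, 0], "twist": 0, "hand": 0}, {"translation": [-0.45, 0.07, 0], "twist": 0, "hand": 0}, {"translation": [-0.45, 0.07, 0], "twist": 0, "hand": 0}, {"translation": [-0.45, 0.07, 0], "twist": 0, "hand": 0}, {"translation": [-0.45, 0.07, 0], "twist": 0, "hand": 0}, {"translation": [-0.45, 0.07, 0], "twist": 0, "hand": 0}, {"translation": [-0.45, 0.07, 0], "twist": 0, "hand": 0}]}}

```text
time: 3.9
tool_pos: [0.4761, 0.0323, 0.2537]
tool_rot: [0.0, 0.582, 0.813, 0.0]
contact_force: [0.1, 0.2, 0.1]
gripper_width: -0.001
grasp_force: 0.0
```

{"name": "apply_moves", "arguments": {"targets": [{"translation": [-0.45, 0.07, 0.2], "twist": 0, "hand": 0}, {"translation": [-0.45, 0.07, 0.3], "twist": 0, "hand": 0}, {"translation": [-0.45, 0.07, 0.3], "twist": 0, "hand": 0}, {"translation": [-0.35, 0.04, 0.3], "twist": 0, "hand": 0}, {"translation": [0, 0, 0], "twist": 0, "hand": 0}, {"translation": [0, 0, 0], "twist": 0, "hand": 0}]}}

```text
time: 4.5
tool_pos: [0.5501, -0.1122, 0.1472]
tool_rot: [-0.001, 0.582, 0.813, -0.0]
contact_force: [1.0, -0.0, 0.7]
gripper_width: 0.006
grasp_force: 0.0
```

```bash
cat >> h.py <<'E'
p=np.load('rail.npy');c_,s_=np.cos(p[2]),np.sin(p[2]);M=np.array([[c_,s_],[-s_,c_]])
def rail(q): q=np.array(q);return np.r_[M@(q[:2]-p[:2]),q[2]]*1e3
def info():
    st=state();w,x,y,z=st['tool_rot'];h=np.arctan2(2*(x*y+w*z),1-2*(y*y+z*z))
    print('t',round(st['time'],2),'rail TCP',rail(st['tool_pos']).round(1),'yaw err of tool x',(h-np.pi/2-p[2]).round(4),'F',np.round(st['contact_force'],1),'w',round(st['gripper_width'],3),'j',np.round(st['joint_pos'],2))
E
python3 -c "
from h import *
info()
save('wrist','w1')
for y in (65,35,5,-25):
  print(proj('wrist',np.r_[p[:2]+np.array([0,y/1e3])@M,.052]))
for q in([-37,42,51],[29.5,-190,22],[-29.5,-190,22],[0,170,60]):
  print(q,proj('wrist',np.r_[p[:2]+np.array(q[:2])/1e3@M,q[2]/1e3]))
"
```

```text
t 4.5 rail TCP [ -1.2 -26.1 147.2] yaw err of tool x -0.0004 F [ 1.  -0.   0.7] w 0.006 j [-0.33 -0.01  1.86  0.    1.29 -0.66]
[[259.21055447  80.58874683]]
[[259.16284969 123.4724041 ]]
[[259.11887333 163.00444968]]
[[259.07820471 199.56302884]]
[-37, 42, 51] [[209.40433899 113.67956083]]
[29.5, -190, 22] [[286.33633015 335.91681554]]
[-29.5, -190, 22] [[231.50986091 335.86553763]]
[0, 170, 60] [[ 259.42688689 -112.69286502]]
```

View pics/w1.png

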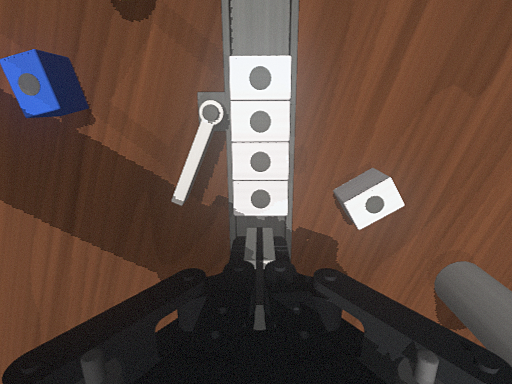

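The wrist view agrees with my rail model: the holes are at column 260, rows 77/121/161/198, all within about 1 mm of prediction. The shut fingers are at (260,245). Next I back off behind the row and go down.

{"name": "apply_moves", "arguments": {"targets": [{"translation": [-0.3, 0, 0], "twist": 0, "hand": 0}, {"translation": [-0.24, 0.01, 0], "twist": 0, "hand": 0}, {"translation": [0, 0, 0.3], "twist": 0, "hand": 0}, {"translation": [0, 0, 0.3], "twist": 0, "hand": 0}, {"translation": [0, 0, 0.2], "twist": 0, "hand": 0}, {"translation": [0, 0, 0.17], "twist": 0, "hand": 0}, {"translation": [0, 0, 0], "twist": 0, "hand": 0}]}}

```text
time: 5.25
tool_pos: [0.5679, -0.1612, 0.0501]
tool_rot: [-0.001, 0.581, 0.814, -0.0]
contact_force: [-0.2, -0.2, 0.2]
gripper_width: -0.003
grasp_force: 0.0
```

```bash
python3 -c "
from h import *
info()"
```

```text
t 5.25 rail TCP [ -0.1 -78.3  50.1] yaw err of tool x 0.0024 F [-0.2 -0.2  0.2] w -0.003 j [-0.4   0.18  1.83  0.    1.13 -0.73]
```

{"name": "apply_moves", "arguments": {"targets": [{"translation": [0.1, 0, 0], "twist": 0, "hand": 0}, {"translation": [0.06, 0, 0], "twist": 0, "hand": 0}, {"translation": [0.04, 0, 0], "twist": 0, "hand": 0}, {"translation": [0.03, 0, 0], "twist": 0, "hand": 0}, {"translation": [0.03, 0, 0], "twist": 0, "hand": 0}, {"translation": [0.03, 0, 0], "twist": 0, "hand": 0}, {"translation": [0.03, 0, 0], "twist": 0, "hand": 0}, {"translation": [0.03, 0, 0], "twist": 0, "hand": 0}]}}

```text
time: 6.05
tool_pos: [0.558, -0.1301, 0.0516]
tool_rot: [0.001, 0.582, 0.813, -0.0]
contact_force: [2.4, -3.5, -0.2]
gripper_width: 0.001
grasp_force: 1.6
```

```bash
python3 -c "
from h import *
info()"
```

```text
t 6.05 rail TCP [  0.6 -45.6  51.6] yaw err of tool x 0.0009 F [ 2.4 -3.5 -0.2] w 0.001 j [-0.36  0.14  1.88 -0.    1.12 -0.69]
```

{"name": "apply_moves", "arguments": {"targets": [{"translation": [0.04, 0, 0], "twist": 0, "hand": 0}, {"translation": [0.05, 0, 0.01], "twist": 0, "hand": 0}, {"translation": [0.05, 0, 0.01], "twist": 0, "hand": 0}, {"translation": [0.05, 0, 0], "twist": 0, "hand": 0}, {"translation": [0.05, 0, 0], "twist": 0, "hand": 0}, {"translation": [0.05, 0, 0], "twist": 0, "hand": 0}, {"translation": [0.05, 0, 0], "twist": 0, "hand": 0}, {"translation": [0.05, 0, 0], "twist": 0, "hand": 0}]}}

```text
time: 6.85
tool_pos: [0.5463, -0.0933, 0.0507]
tool_rot: [0.002, 0.582, 0.813, 0.0]
contact_force: [1.2, -5.1, 3.4]
gripper_width: -0.003
grasp_force: 2.6
```

{"name": "apply_moves", "arguments": {"targets": [{"translation": [0.05, 0, 0], "twist": 0, "hand": 0}, {"translation": [0.05, 0, 0], "twist": 0, "hand": 0}, {"translation": [0.05, 0, 0], "twist": 0, "hand": 0}, {"translation": [0.04, 0, 0], "twist": 0, "hand": 0}, {"translation": [0.04, 0, 0], "twist": 0, "hand": 0}, {"translation": [0.03, 0, 0], "twist": 0, "hand": 0}, {"translation": [0.03, 0, 0], "twist": 0, "hand": 0}, {"translation": [0.03, 0, 0], "twist": 0, "hand": 0}]}}

```text
time: 7.65
tool_pos: [0.5359, -0.063, 0.0507]
tool_rot: [0.002, 0.582, 0.813, 0.0]
contact_force: [2.0, -4.3, 4.0]
gripper_width: -0.0
grasp_force: 2.7
```

```bash
python3 -c "
from h import *
info()"
```

```text
t 7.65 rail TCP [ 1.3 25.  50.7] yaw err of tool x 0.001 F [ 2.  -4.3  4. ] w -0.0 j [-0.25  0.07  1.96 -0.    1.11 -0.58]
```

{"name": "apply_moves", "arguments": {"targets": [{"translation": [0.03, 0, 0], "twist": 0, "hand": 0}, {"translation": [0.03, 0, 0], "twist": 0, "hand": 0}, {"translation": [0.02, 0, 0], "twist": 0, "hand": 0}, {"translation": [0.02, 0, 0], "twist": 0, "hand": 0}, {"translation": [0.01, 0, 0], "twist": 0, "hand": 0}, {"translation": [0, 0, 0], "twist": 0, "hand": 0}]}}

```text
time: 8.25
tool_pos: [0.5322, -0.0524, 0.0505]
tool_rot: [0.001, 0.582, 0.813, 0.0]
contact_force: [1.3, -4.4, 3.5]
gripper_width: 0.002
grasp_force: 2.5
```

```bash
python3 -c "
from h import *
info()"
```

```text
t 8.25 rail TCP [ 1.2 36.2 50.5] yaw err of tool x 0.0011 F [ 1.3 -4.4  3.5] w 0.002 j [-0.24  0.06  1.97 -0.    1.11 -0.57]
```

{"name": "apply_moves", "arguments": {"targets": [{"translation": [0.01, 0, 0], "twist": 0, "hand": 0}, {"translation": [0.01, 0, 0], "twist": 0, "hand": 0}, {"translation": [0.01, 0, 0], "twist": 0, "hand": 0}, {"translation": [0, 0, 0], "twist": 0, "hand": 0}]}}

```text
time: 8.65
tool_pos: [0.5314, -0.05, 0.0504]
tool_rot: [0.002, 0.582, 0.813, -0.0]
contact_force: [2.8, -5.7, 4.4]
gripper_width: -0.001
grasp_force: 3.4
```

{"name": "apply_moves", "arguments": {"targets": [{"translation": [0.01, 0, 0], "twist": 0, "hand": 0}, {"translation": [0, 0, 0], "twist": 0, "hand": 0}]}}

```text
time: 8.85
tool_pos: [0.5313, -0.0499, 0.0504]
tool_rot: [0.003, 0.582, 0.813, -0.001]
contact_force: [3.2, -9.0, 1.9]
gripper_width: 0.002
grasp_force: 5.2
```

{"name": "apply_moves", "arguments": {"targets": [{"translation": [0.01, 0, 0], "twist": 0, "hand": 0}, {"translation": [0, 0, 0], "twist": 0, "hand": 0}]}}

```text
time: 9.05
tool_pos: [0.5314, -0.0499, 0.0505]
tool_rot: [0.004, 0.582, 0.814, -0.001]
contact_force: [4.0, -12.8, 0.3]
gripper_width: -0.002
grasp_force: 6.9
```

```bash
python3 -c "
from h import *
info()"
```

```text
t 9.05 rail TCP [ 1.2 38.9 50.5] yaw err of tool x 0.0016 F [  4.  -12.8   0.3] w -0.002 j [-0.23  0.05  1.98 -0.01  1.11 -0.56]
```

The row stopped at TCP rail y = 38.9 mm (39 was predicted) and the force is rising, so it is home. Now I retreat straight back, lift, and move to the outer side of the keeper.

{"name": "apply_moves", "arguments": {"targets": [{"translation": [-0.04, 0, 0], "twist": 0, "hand": 0}, {"translation": [-0.1, 0, 0], "twist": 0, "hand": 0}, {"translation": [-0.1, 0, 0], "twist": 0, "hand": 0}, {"translation": [0, 0, -0.3], "twist": 0, "hand": 0}, {"translation": [0, 0, -0.3], "twist": 0, "hand": 0}, {"translation": [-0.05, -0.3, 0], "twist": 0, "hand": 0}, {"translation": [-0.05, -0.3, 0], "twist": 0, "hand": 0}, {"translation": [-0.03, -0.35, 0], "twist": 0, "hand": 0}]}}

```text
time: 9.85
tool_pos: [0.4509, -0.1134, 0.1093]
tool_rot: [-0.0, 0.581, 0.814, 0.0]
contact_force: [0.1, -0.7, 0.4]
gripper_width: -0.004
grasp_force: 0.0
```

{"name": "apply_moves", "arguments": {"targets": [{"translation": [0, 0, 0], "twist": 0, "hand": 0}]}}

```text
time: 9.95
tool_pos: [0.4483, -0.1134, 0.1078]
tool_rot: [-0.002, 0.583, 0.813, -0.0]
contact_force: [0.3, 0.5, -0.1]
gripper_width: -0.001
grasp_force: 0.0
```

```bash
python3 -c "
from h import *
info()
save('wrist','w2')
for y in (155,125,95,65):
  print(proj('wrist',np.r_[p[:2]+np.array([0,y/1e3])@M,.052]))
for q in([-37,42,51],[0,170,60]):
  print(q,proj('wrist',np.r_[p[:2]+np.array(q[:2])/1e3@M,q[2]/1e3]))
b,a=10,11
for f in (-.42,-.2,0,.2,.4,.6,.8,1,1.2,1.4,1.57):
  n=np.array([np.cos(f),np.sin(f)]);d=np.array([n[1],-n[0]])
  t=np.array([-37,42])+55*d-(5+abs(n[0])*b+abs(n[1])*a)*n
  print(f,t.round(0))
"
```

```text
t 9.95 rail TCP [-97.9   5.5 107.8] yaw err of tool x -0.0016 F [ 0.3  0.5 -0.1] w -0.001 j [-0.41 -0.21  2.11 -0.    1.24 -0.74]
[[442.50740053 -46.4366126 ]]
[[432.50745762  18.58125875]]
[[423.54690508  76.8411966 ]]
[[415.47169782 129.34477499]]
[-37, 42, 51] [[351.07496038 165.92713164]]
[0, 170, 60] [[458.54768808 -92.33391388]]
-0.42 [-76.  -1.]
-0.2 [-65.  -9.]
0 [-52. -13.]
0.2 [-43. -15.]
0.4 [-33. -16.]
0.6 [-22. -14.]
0.8 [-11. -11.]
1 [-1. -4.]
1.2 [7. 4.]
1.4 [14. 15.]
1.57 [18. 26.]
```

View pics/w2.png

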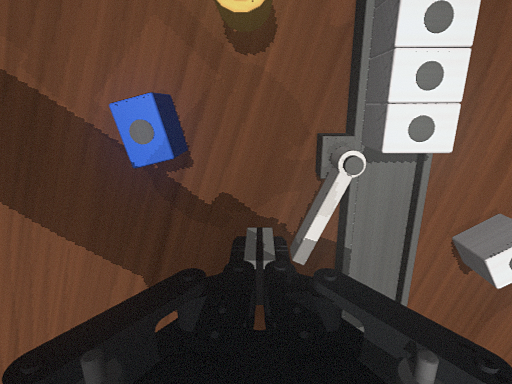

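The wrist view shows the row home, with visible holes at (421,128), (429,75) and (438,16), as predicted for home. The keeper runs from (352,163) to (300,262), and the fingers are on its outer side at (260,245). I lower here.

{"name": "apply_moves", "arguments": {"targets": [{"translation": [0, 0, 0.2], "twist": 0, "hand": 0}, {"translation": [0, 0, 0.2], "twist": 0, "hand": 0}, {"translation": [0, 0, 0.14], "twist": 0, "hand": 0}, {"translation": [0, 0, 0], "twist": 0, "hand": 0}, {"translation": [-0.05, 0.1, 0], "twist": 0, "hand": 0}, {"translation": [-0.04, 0.1, 0], "twist": 0, "hand": 0}, {"translation": [-0.04, 0.08, 0], "twist": 0, "hand": 0}, {"translation": [-0.03, 0.07, 0], "twist": 0, "hand": 0}]}}

```text
time: 10.8
tool_pos: [0.4915, -0.117, 0.0561]
tool_rot: [0.001, 0.582, 0.813, 0.0]
contact_force: [-0.7, 0.2, 0.4]
gripper_width: -0.003
grasp_force: 0.4
```

```bash
python3 -c "
from h import *
info()"
```

```text
t 10.8 rail TCP [-58.2 -11.9  56.1] yaw err of tool x 0.0012 F [-0.7  0.2  0.4] w -0.003 j [-0.38 -0.02  2.04  0.    1.12 -0.71]
```

{"name": "apply_moves", "arguments": {"targets": [{"translation": [-0.02, 0.08, 0], "twist": 0, "hand": 0}, {"translation": [-0.01, 0.08, 0], "twist": 0, "hand": 0}, {"translation": [0, 0.08, 0], "twist": 0, "hand": 0}, {"translation": [0.01, 0.08, 0], "twist": 0, "hand": 0}, {"translation": [0.03, 0.08, 0], "twist": 0, "hand": 0}, {"translation": [0, 0, 0], "twist": 0, "hand": 0}]}}

```text
time: 11.4
tool_pos: [0.5284, -0.1023, 0.0555]
tool_rot: [0.0, 0.581, 0.814, 0.0]
contact_force: [0.1, 0.3, -0.3]
gripper_width: 0.003
grasp_force: 0.0
```

```bash
python3 -c "
from h import *
info()"
```

```text
t 11.4 rail TCP [-18.5  -9.8  55.5] yaw err of tool x 0.0019 F [ 0.1  0.3 -0.3] w 0.003 j [-0.33  0.06  1.96  0.    1.12 -0.66]
```

{"name": "apply_moves", "arguments": {"targets": [{"translation": [0.02, 0.08, 0], "twist": 0, "hand": 0}, {"translation": [0.05, 0.08, 0], "twist": 0, "hand": 0}, {"translation": [0.07, 0.08, 0], "twist": 0, "hand": 0}, {"translation": [0.07, 0.06, 0], "twist": 0, "hand": 0}, {"translation": [0.06, 0.03, 0], "twist": 0, "hand": 0}, {"translation": [0, 0, 0], "twist": 0, "hand": 0}]}}

```text
time: 12.0
tool_pos: [0.5501, -0.0655, 0.0553]
tool_rot: [-0.0, 0.581, 0.814, 0.0]
contact_force: [-0.6, 0.1, 0.4]
gripper_width: -0.0
grasp_force: 0.0
```

```bash
python3 -c "
from h import *
info()"
```

```text
t 12.0 rail TCP [13.9 18.  55.3] yaw err of tool x 0.0023 F [-0.6  0.1  0.4] w -0.0 j [-0.25  0.09  1.92  0.    1.12 -0.58]
```

Now the last 8 mm or so in small steps, until the force rises at the keeper's limit.

{"name": "apply_moves", "arguments": {"targets": [{"translation": [0.03, 0.02, 0], "twist": 0, "hand": 0}, {"translation": [0.03, 0.01, 0], "twist": 0, "hand": 0}, {"translation": [0.02, 0, 0], "twist": 0, "hand": 0}, {"translation": [0.01, 0, 0], "twist": 0, "hand": 0}, {"translation": [0, 0, 0], "twist": 0, "hand": 0}]}}

```text
time: 12.5
tool_pos: [0.5501, -0.0574, 0.0554]
tool_rot: [0.0, 0.582, 0.813, 0.0]
contact_force: [2.2, -1.7, -1.6]
gripper_width: 0.001
grasp_force: 0.8
```

{"name": "apply_moves", "arguments": {"targets": [{"translation": [0.01, 0, 0], "twist": 0, "hand": 0}, {"translation": [0.01, 0, 0], "twist": 0, "hand": 0}, {"translation": [0, 0, 0], "twist": 0, "hand": 0}]}}

```text
time: 12.8
tool_pos: [0.55, -0.0572, 0.0555]
tool_rot: [0.002, 0.582, 0.813, -0.001]
contact_force: [3.7, -7.8, -3.6]
gripper_width: 0.002
grasp_force: 4.2
```

```bash
python3 -c "
from h import *
info()"
```

```text
t 12.8 rail TCP [16.5 25.9 55.5] yaw err of tool x 0.0011 F [ 3.7 -7.8 -3.6] w 0.002 j [-0.24  0.09  1.93 -0.    1.12 -0.56]
```

{"name": "apply_moves", "arguments": {"targets": [{"translation": [-0.05, 0, 0], "twist": 0, "hand": 0}, {"translation": [-0.2, 0, 0], "twist": 0, "hand": 0}, {"translation": [-0.3, 0, 0], "twist": 0, "hand": 0}, {"translation": [-0.1, 0, -0.3], "twist": 0, "hand": 0}, {"translation": [0, 0, -0.4], "twist": 0, "hand": 0}, {"translation": [0, 0, -0.4], "twist": 0, "hand": 0}, {"translation": [0, 0, 0], "twist": 0, "hand": 0}]}}

```text
time: 13.5
tool_pos: [0.5739, -0.1179, 0.1728]
tool_rot: [0.005, 0.582, 0.813, 0.002]
contact_force: [1.3, -0.4, -0.4]
gripper_width: 0.002
grasp_force: 0.0
```

```bash
python3 -c "
from h import *
info()
save('wrist','w3')
for y in (155,125,95,65):
  print(proj('wrist',np.r_[p[:2]+np.array([0,y/1e3])@M,.052]).round())
for q in([-37,42,51],[43,42,46],[0,170,60]):
  print(q,proj('wrist',np.r_[p[:2]+np.array(q[:2])/1e3@M,q[2]/1e3]).round())
"
```

```text
t 13.5 rail TCP [ 19.5 -39.3 172.8] yaw err of tool x 0.0006 F [ 1.3 -0.4 -0.4] w 0.002 j [-0.33  0.02  1.79  0.    1.33 -0.66]
[[231. -79.]]
[[232. -27.]]
[[233.  21.]]
[[234.  65.]]
[-37, 42, 51] [[189.  96.]]
[43, 42, 46] [[288.  97.]]
[0, 170, 60] [[ 229. -115.]]
```

View pics/w3.png

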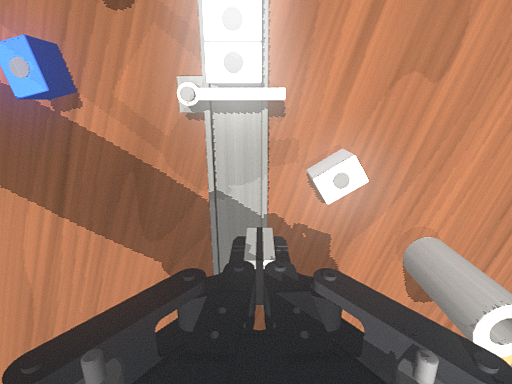

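The keeper lies straight across the rail from (188,94) to (286,94), which matches the closed prediction. I take one last check of the stop end in the top view.

```bash
python3 -c "
from h import *
a=save('top','t9')[150:240,205:355];b=save('scene','s9')[155:285,165:285]
A=cv2.resize(a,(500,300),interpolation=3);B=cv2.resize(b,(277,300),interpolation=3)
cv2.imwrite('pics/f.png',np.hstack([A,B])[:,:,::-1])
"
```

```text
(no output)
```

View pics/f.png

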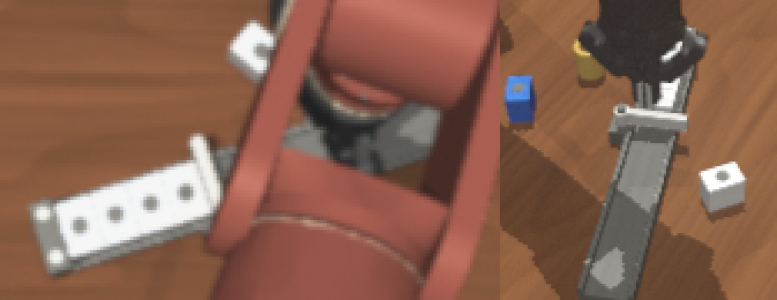

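The top view (left half) shows all four blocks tight against the stop, holes at (80,225) to (186,191). The keeper is across behind them at (205,170), the spare is untouched, and the arm is clear.

```bash
python3 -c "
from plant import *
print(job_done())"
```

```text
the job is handed in; nothing more can be done
None
```

The four-block row is home against the end stop and the keeper is closed at its limit behind it; I handed the job in at about 13.7 s, with the arm clear and the other things on the bench not touched by it.

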